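Dust the loaded blank and close the transfer press

TASK

Blow the dust off the blank that lies in the hand-lever transfer press: push the white nozzle cap of the clamped air-duster can fully down and let it spring back up. Then flip the steel safety catch on top of the press up and back, clear of its lock disc, take the lever by its black grip and pull it down until the heating plate presses firmly on the blank. Finish while still holding the lever down, because it springs open when let go; leave the blank and everything else on the table where it is.

Things in the scene. Friction and masses are not known exactly. Their poses are not given: they have to be found in the camera images.
- press: grey C-frame hand-lever transfer press, 230 x 170 mm foot, fixed. Origin: on the table under its cross-shaft (along y, 205 mm high). Own -x: operator's side, where the lever points; +y: catch side, -y: lever side. Head: x -65 to 105, y -45 to 45, top 180 mm high; only the catch and the lever rise over 245 mm. Lever drives the heating plate straight down, 25 mm per rad; bed centre at x -37, y 0 mm.
- duster: aluminium air-duster can, 53 mm in diameter, clamped upright in a steel stand (110 x 100 mm foot) fixed to the table on the +y side of the press. Origin: on the table under the can's axis. A thin clear spout leaves the cap along the stand's own -y, towards the press, sloping down; the clamp post, 108 mm high, is on its +y side.
- nozzle_top (a point): centre of the flat top of the can's white nozzle cap (flat top 24 mm across, cap 33 mm in diameter, 22 mm tall, its top 169 mm above the table when up). It is pushed straight down.
- nozzle (a joint): how far the nozzle cap is pushed down: 0 up, 0.006 m fully down. A spring: about 2 N to start, about 6.3 N fully down; it comes back up by itself.
- catch_tab (a point): point on the catch's thumb tab: an upright steel tab, 14 mm along the press's x, 10 mm thick along its y, 36 mm tall, on the front end of the catch arm. The point is 16 mm below the tab's top, 20 mm above the arm, 269 mm above the table with the catch on; it moves with the catch. The arm is also 10 mm thick, so fingers can straddle both; above 245 mm nothing stands within 40 mm on either side.
- catch_hinge (a point): point on the catch's hinge axis, in the catch's plane. The axis lies along the press's y, 229 mm high; with the catch on, the tab point lies 73 mm towards the press's -x and 40 mm above it.
- catch (a joint): angle of the safety catch: 0 on (its hook lies in front of the lock disc's lug, so the lever cannot be pulled), growing as the tab is lifted up and swung back towards the press's +x about catch_hinge, to 1.7 rad. The hook is clear from 0.3 rad; the tab point stands straight above the hinge (fully flipped back) at 1.07 rad. Stiff hinge, about 1.5 N at the tab: it stays where it is left.
- lever_grip (a point): middle of the black rubber grip sleeve of the lever, 100 mm long, 26 mm in diameter, centred 145 mm from the lever's axis. With the lever up it is about 298 mm above the table and slopes upwards away from the shaft at 40 degrees, towards the press's -x; it can be pinched from above with the fingers closing along the press's y. It moves with the lever.
- lever_hinge (a point): point on the lever's axis of rotation in the lever's plane; 205 mm above the table; the axis lies along the press's y.
- lever_angle (a joint): angle of the lever: 0 up (open), growing as its grip is pulled down about lever_hinge, stop at 1.3 rad. The plate meets the blank at about 1.04 rad (lever about 20 degrees below level); the pad then yields, 4 N more pull per 0.1 rad; firmly pressed at 1.15 to 1.25 rad. A spring returns the lever to 0: pull at the grip about 5 N at the start, 11 N just before the blank, 18 N at 1.2 rad.
- platen: aluminium heating plate on the ram, 110 x 110 x 16 mm; origin at the centre of its underside, 82 mm above the table when open.
- blank: white coaster blank, 95 x 95 x 6 mm, loose on the bed's sprung black silicone pad under the heating plate, between three locating studs; origin at the centre of its underside, 50 mm above the table.
- ink_tub: bystander: white ink tub with a lid, 86 mm in diameter, 85 mm high; origin at its underside's centre
- ink_jar: bystander: small ink jar with a black lid, 68 mm in diameter, 70 mm high, between can and press; origin at its underside's centre
- tape_roll: bystander: tape roll lying flat, 100 mm in diameter, 24 mm high; origin at its underside's centre
- coaster_stack: bystander: stack of six blanks, 95 x 95 x 36 mm; origin at its underside's centre
- squeegee: bystander: wooden squeegee, 170 mm long along its y, 26 mm high; origin at its underside's centre
- ink_knife: bystander: ink knife lying flat, wooden handle and 35 mm wide steel blade, 225 mm long along its x, 18 mm high
- squeeze_bottle: bystander: white squeeze bottle, 56 mm in diameter, 150 mm high; origin at its underside's centre
- lever: the lever with its grip, cross-shaft and lock disc (52 mm, with one lug, on the +y side of the head), all one piece; steel, with a black rubber grip. Origin on the shaft's axis over the press's origin, 205 mm above the table.

How it is judged:
By the outcome, as a careful person would: the job done as asked, in the order asked, and still so for the second after the job is handed in, while the arm keeps its last pose, push and grip.
It also fails if it takes over 64 s, if anything falls off the work surface, if the arm or the gripper's body presses on something with over 40 N, if the wrist force passes 120 N, or if a joint passes its speed limit or range.

ROBOT

A 6-joint arm with a two-finger parallel gripper is mounted at the origin on the work surface. World frame = base frame: x ahead of the robot, y to its left, z up, the work surface at z = 0. Lengths are in m, angles in rad, forces in N, time in s.
With the tool pointing down it reaches from about 0.4 to 0.925 m from the base axis. Payload 12.5 kg.
Tool frame: the origin (TCP) lies midway between the tips of the shut fingers; the grasp point (between the pads) lies pinch_z behind it (pinch_z is the distance from the TCP to the grasp point, in m); z points along the fingers, y is the line along which they close (so a half turn about z gives the same grasp; the last joint's range is limited). The gripper opens to 95 mm and grips with 3 to 60 N. Pads are 20 mm wide; open, the fingers measure 119 mm over their backs; the gripper's body (75 mm by 180 mm) begins 59 mm behind the grasp point.
Start: joints at [-1.317, 0.491, 1.559, -0, 1.092, -0.106], TCP at [0.22, -0.585, 0.215] pointing down, gripper open.
Joint ranges: [-3.1, 3.1], [-0.84, 2.19], [0.05, 2.79], [-1.13, 4.28], [0.06, 2.93], [-2.69, 2.69]. Speed limits (rad/s): [2.22, 2.22, 2.79, 3.14, 3.14, 3.14].

INTERFACE

Orientations are given as a unit quaternion [w, x, y, z].
In Python, from station import * gives the robot as it stands.
- The arm moves only by the shell command python3 -m crank 'ROWS' [FORCE]. ROWS is JSON, a list that holds one entry, the list of rows, each a list of 5 numbers: the opening, from 0 (shut) to 1 (fully open), then the shift along the tool's x, y, z in cm, then the turn about the tool's z in degrees. A call has 1 to 5 rows; each row is the pose to reach, as a shift and turn from the pose commanded when the call began, along the tool's axes at that moment; what a row does not reach only later rows make up. A row lasts 1/8 s, in which the tool goes at most 62.5 mm and 10.7 degrees, less where a joint would pass 70% of its speed; a pose out of reach is approached as far as the arm can. A call with a gripper value outside its range is refused whole. The fingers move at their own pace and stop on an object; FORCE is the grip in N (left out, the last holds). Time passes only in rows, so rows that repeat a pose let the fingers close. It gives the time, the measured TCP pose, the force, the opening and the grip force at its end, in the units of the state.
- read_state(): the state, without advancing time (a new reading comes with each control period).
- snapshot(name): name is "scene" or "top" or "wrist"; returns a dict with "frame" (420x560x3 uint8, blue, green, red), "z_map" (420x560 float32, m along the optical axis (not along the pixel's ray), 0 where there is no reading), "fx", "fy", "cx", "cy" (pixels), "rvec" (rotation vector, rad) and "tvec" (3), from world to camera coordinates, as OpenCV has them. Camera axes: x right, y down, z forward; pixel columns grow to the right and rows downward; lengths in m; the calibration is good to about 2 mm. The wrist camera is an equidistant fisheye: a pixel r from the principal point sees the ray r / f radians off the axis. A picture is of the moment at which its call begins.
- job_done(): hands the job in; it is judged then, once.
The state is a dict: "clock": time; "joints": joint angles; "joint_vel": joint speeds; "tau": joint torques, N m; "tool_pos": TCP position; "orientation": TCP orientation; "ft_force": force on the tool from outside, world axes, zero at the start; "wrist_torque": the same for the moment, N m; "grip_width": finger opening in m; "gripper_force": force on a finger pad.
Only numpy, scipy, OpenCV 4.12 (cv2) and the standard library are available. Lean on these libraries where they do the work, as an engineer would, in place of code of your own. Each camera call takes 0.05 s, during which the arm holds its last target. There are 200 camera calls.

## Working session

There is one attempt and no reset: what is moved stays moved. The work goes in short steps, Python scripts to look and compute and a shell command to move; the robot and the scene stay as the last step left them, time stands still between calls to the robot, and variables do not carry over. Pictures are saved under pics/ and viewed, at most 10 in all, crops included, and the job is handed in when it is done.

```bash
mkdir -p pics; ls
python3 - <<'E'
from station import *
import cv2, pickle
s=read_state(); print(s)
d={n:snapshot(n) for n in("scene","top")}
pickle.dump(d,open("d.pkl","wb"))
for n in d:
    cv2.imwrite(f"pics/{n}.png",d[n]["frame"]); print(n,d[n]["fx"],d[n]["rvec"],d[n]["tvec"])
E
```

```text
pics
{'clock': 0.0, 'joints': array([-1.31662210e+00,  4.91553922e-01,  1.55948397e+00,  3.76752580e-05,
        1.09168171e+00, -1.05588062e-01]), 'joint_vel': array([ 0.00095284,  0.00028395,  0.00024131,  0.00232429, -0.00053023,
       -0.00017706]), 'tau': array([ 1.93759042e-03, -6.12629771e+01, -2.58172345e+01,  6.92745228e-02,
        4.82738181e-02, -8.93820561e-05]), 'tool_pos': array([ 0.22000457, -0.58472541,  0.21405336]), 'orientation': array([-5.63157156e-04,  9.83866363e-01,  1.78904057e-01, -2.51579211e-05]), 'ft_force': array([-0.88319594, -0.55722698, -0.17970898]), 'wrist_torque': array([ 0.03959097, -0.00162291, -0.00651587]), 'gripper_force': 0.0, 'grip_width': 0.09515981151961822}
scene 429.37094378537245 [ 0.6885305   2.49259059 -1.32031146] [ 0.44943752 -0.00612771  1.45679789]
top 448.6405199676729 [ 2.17972614 -2.17748223  0.12186651] [0.02078516 0.54848526 1.34101684]
```

View pics/scene.png

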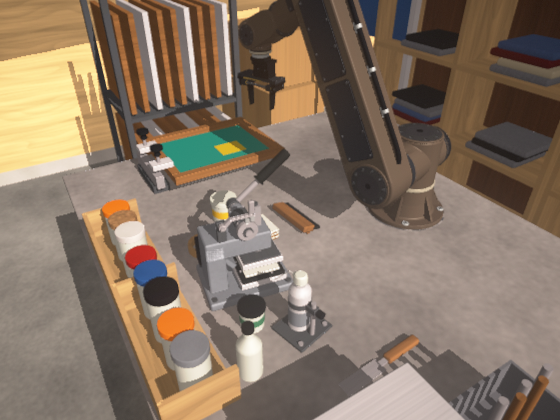

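View pics/top.png

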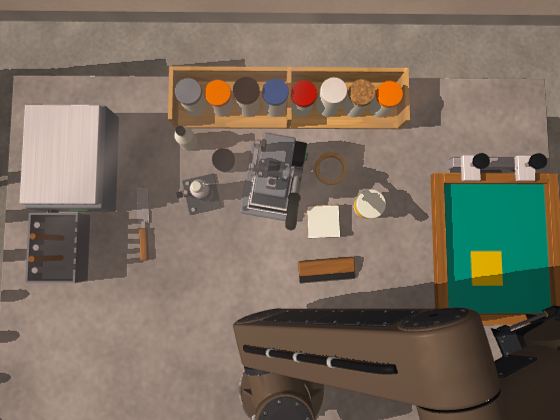

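The scene view shows the press at about (235,250) and the can at (300,285). In the top view the press is around (275,178), the nozzle cap at (199,187), and the grip runs from about (293,225) to (291,195). I'll enlarge the top view.

```bash
cat > h.py <<'E'
import numpy as np,cv2,pickle
d=pickle.load(open("d.pkl","rb"))
def P(s,u,v,z=None):
    """world point of a pixel: from depth, or on the plane at height z"""
    R=cv2.Rodrigues(np.array(s["rvec"],float))[0]; t=np.array(s["tvec"],float).ravel()
    r=np.array([(u-s["cx"])/s["fx"],(v-s["cy"])/s["fy"],1.])
    if z is None: return R.T@(r*s["z_map"][int(round(v)),int(round(u))]-t)
    c=-R.T@t; k=R.T@r; return c+k*(z-c[2])/k[2]
E
python3 - <<'E'
from h import *
t=d["top"]; cv2.imwrite("pics/tc.png",cv2.resize(t["frame"][125:235,165:325],None,fx=5,fy=5,interpolation=cv2.INTER_CUBIC))
s=d["scene"]; cv2.imwrite("pics/sc.png",cv2.resize(s["frame"][140:340,180:340],None,fx=3,fy=3,interpolation=cv2.INTER_CUBIC))
for u,v in [(199,187),(275,175)]: print(P(t,u,v))
E
```

```text
[0.58429416 0.23206697 0.16983567]
[0.60851997 0.02530395 0.22703441]
```

View pics/tc.png

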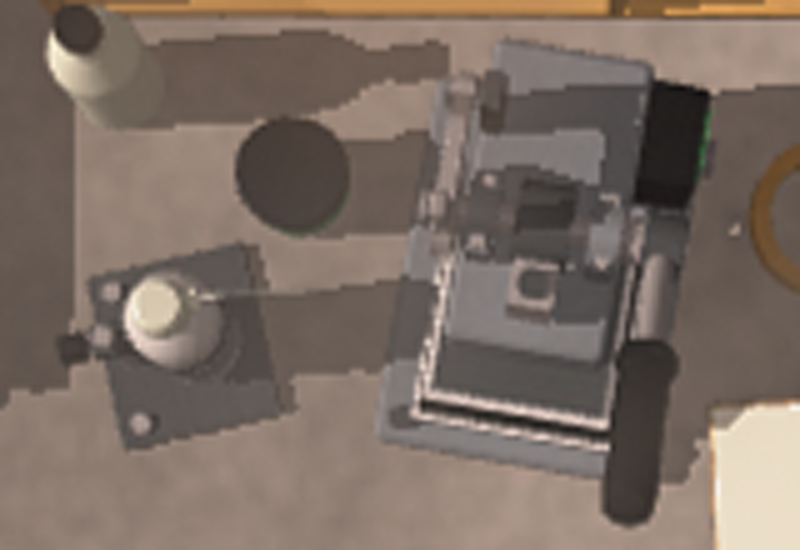

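View pics/sc.png

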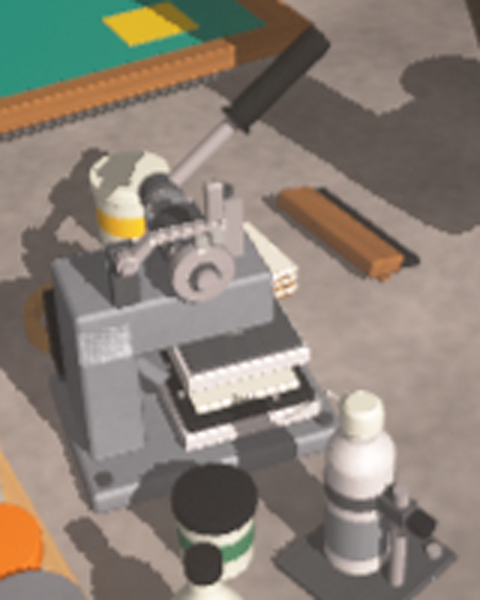

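The top crop shows the cap top at (158,304), and the catch running from about (462,85) to the tab at about (435,205). The grip runs from (650,350) to (628,515). In the scene crop the upright tab is at (222,190), with its arm running back to (122,262). Next I'll use the depth data.

Run:
```python
from h import *
from scipy import ndimage
def cloud(s):
    R=cv2.Rodrigues(np.array(s["rvec"],float))[0]; t=np.array(s["tvec"],float).ravel()
    v,u=np.mgrid[:420,:560]; z=s["z_map"]
    c=np.stack([(u-s["cx"])/s["fx"]*z,(v-s["cy"])/s["fy"]*z,z],-1)
    return (c-t)@R
t=d["top"];s=d["scene"]
f=lambda u,v:((u+.5)/5+164.5,(v+.5)/5+124.5)
print("cap",P(t,*f(158,304),z=.169))
for n in d:
    C=cloud(d[n]); ok=d[n]["z_map"]>0
    inb=ok&(C[...,0]>.4)&(C[...,0]<.75)&(C[...,1]>-.12)&(C[...,1]<.3)
    m=inb&(abs(C[...,2]-.169)<.004)&(C[...,1]>.17); print(n,"capmask",m.sum(),C[m].mean(0),C[m].min(0),C[m].max(0))
    lab,k=ndimage.label(inb&(C[...,2]>.235),np.ones((3,3)))
    for i in range(1,k+1):
        q=C[lab==i]
        if len(q)>4: print(n,i,len(q),q.min(0).round(3),q.max(0).round(3),q.mean(0).round(3))
    g=C[inb&(C[...,2]>.24)&(C[...,1]<.02)]
    w,V=np.linalg.eigh(np.cov(g.T)); print("lever axis",V[:,2],g.mean(0))
    # dark grip only
    F=d[n]["frame"].max(2); m=inb&(C[...,2]>.255)&(C[...,1]<.02)&(F<75)
    g=C[m];w,V=np.linalg.eigh(np.cov(g.T)); a=V[:,2]; pr=(g-g.mean(0))@a
    print("grip",len(g),a,g.mean(0),g.mean(0)+a*pr.min(),g.mean(0)+a*pr.max())
    m=inb&(C[...,2]>.25)&(C[...,1]>.02); g=C[m]; print("tab",len(g),np.median(g,0),g.min(0),g.max(0))
```

```text
cap [0.58880326 0.23990704 0.169     ]
scene capmask 102 [0.59034343 0.2408915  0.16821056] [0.57516696 0.22656278 0.16501263] [0.60462637 0.25455017 0.17127158]
scene 1 527 [ 0.467 -0.037  0.235] [0.594 0.003 0.338] [ 0.523 -0.013  0.291]
scene 2 345 [0.578 0.027 0.235] [0.702 0.088 0.286] [0.645 0.073 0.25 ]
lever axis [-0.74247573  0.1480695   0.65330331] [ 0.52126261 -0.01264221  0.29290175]
grip 401 [-0.75064633  0.12630017  0.64852013] [ 0.51200381 -0.01016885  0.30112525] [ 0.55040372 -0.01662983  0.26794968] [ 0.47387032 -0.00375269  0.33407064]
tab 125 [0.62773248 0.08291409 0.26101751] [0.61619867 0.06740856 0.25002677] [0.67811746 0.08807268 0.28643062]
top capmask 86 [0.58783868 0.23918134 0.16891778] [0.57373868 0.22190014 0.16517641] [0.60143201 0.25460184 0.17291653]
top 1 172 [0.615 0.052 0.235] [0.702 0.087 0.289] [0.661 0.072 0.252]
top 2 82 [0.578 0.023 0.235] [0.604 0.049 0.248] [0.589 0.035 0.241]
top 4 460 [ 0.463 -0.037  0.235] [0.592 0.003 0.341] [ 0.518 -0.017  0.299]
lever axis [-0.75903999  0.13066904  0.63779612] [ 0.51592927 -0.01638839  0.3010942 ]
grip 365 [-0.77080268  0.13193584  0.62326252] [ 0.50977005 -0.01507959  0.30759727] [ 0.55460552 -0.02275393  0.27134381] [ 0.47050028 -0.0083579   0.33935038]
tab 82 [0.64064733 0.07905256 0.2538221 ] [0.61531011 0.06938753 0.25024863] [0.6773033  0.08711958 0.28895819]
```

```bash
python3 - <<'E'
import station
print([n for n in dir(station) if n[0]!='_'])
print(getattr(station,'pinch_z',None))
E
python3 -m crank '[[[0,-3,-5,-6,10],[0,-6,-10,-12,20],[0,-6,-15,-12,30.4],[0,-6,-20,-12,30.4],[0,-6,-20,-12,30.4]]]'
```

```text
['PlanningError', 'job_done', 'pinch_z', 'read_state', 'snapshot']
0.0188
clock: 0.72
tool_pos: [0.0926, -0.4163, 0.3356]
orientation: [0.001, 0.996, -0.086, 0.0]
ft_force: [0.5, -0.5, 0.3]
grip_width: 0.0504
gripper_force: 0.0
```

```bash
python3 -m crank '[[[0,4.5,-3,-2,0],[0,9,-6,-4,0],[0,13.5,-9,-6,0],[0,18,-12,-8,0],[0,22,-15,-8.5,0]]]'; python3 -m crank '[[[0,4,-3,0,0],[0,8,-7,0,0],[0,8,-7,0,0]]]'
```

```text
clock: 1.35
tool_pos: [0.3381, -0.308, 0.4204]
orientation: [0.001, 0.996, -0.085, 0.001]
ft_force: [-0.3, -0.8, 0.9]
grip_width: 0.0021
gripper_force: 0.0
clock: 1.72
tool_pos: [0.4293, -0.2513, 0.4186]
orientation: [-0.001, 0.997, -0.083, -0.0]
ft_force: [-0.7, -0.7, -0.2]
grip_width: 0.0003
gripper_force: 0.0
```

```bash
python3 -m crank '[[[0,1,-6,0,0],[0,2,-12,0,0],[0,3,-18,0,0],[0,4,-24,0,0],[0,5,-30,0,0]]]';  python3 -m crank '[[[0,0,-6,0,0],[0,1,-12,0,0],[0,2,-18,3,0],[0,2.3,-21,10,0],[0,2.3,-21.1,16,0]]]';python3 -m crank '[[[0,0,0,2,0],[0,0,0,2,0]]]'
python3 - <<'E'
from station import *
import cv2,pickle
s=read_state(); print(s["tool_pos"],s["orientation"])
w=snapshot("wrist"); pickle.dump(w,open("w1.pkl","wb")); cv2.imwrite("pics/w1.png",w["frame"]); print(w["fx"],w["cx"],w["cy"])
E
```

```text
clock: 2.35
tool_pos: [0.5275, 0.0353, 0.4194]
orientation: [0.0, 0.996, -0.086, -0.0]
ft_force: [0.5, -1.1, -0.9]
grip_width: 0.0007
gripper_force: 0.0
clock: 2.98
tool_pos: [0.5855, 0.2376, 0.2713]
orientation: [-0.0, 0.996, -0.085, 0.0]
ft_force: [0.2, 0.5, -0.6]
grip_width: 0.0003
gripper_force: 0.0
clock: 3.22
tool_pos: [0.5849, 0.2359, 0.2517]
orientation: [0.001, 0.996, -0.085, -0.002]
ft_force: [0.2, -0.2, 0.9]
grip_width: 0.0003
gripper_force: 0.0
[0.58487924 0.23586878 0.25167791] [ 7.30936056e-04  9.96339877e-01 -8.54614895e-02 -1.62759439e-03]
325.19226210127806 279.3936778424749 207.0509041523932
```

View pics/w1.png

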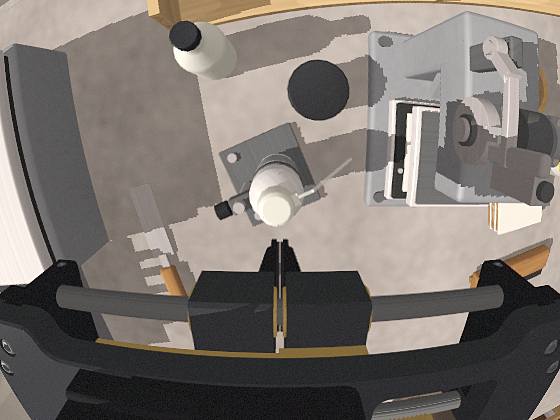

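The wrist view shows the cap top at about (278,207) and the shut fingertips at (281,241). The catch tab's hinge end is at (493,45) and its tab end near (540,190). I'll work out the cap, tab and hinge with the fisheye model.

```bash
cat >> h.py <<'E'
def wcloud(s):
    R=cv2.Rodrigues(np.array(s["rvec"],float))[0]; t=np.array(s["tvec"],float).ravel()
    v,u=np.mgrid[:420,:560]; x=(u-s["cx"])/s["fx"]; y=(v-s["cy"])/s["fy"]
    th=np.hypot(x,y); k=np.tan(np.minimum(th,1.4))/np.maximum(th,1e-9); z=s["z_map"]
    return (np.stack([x*k*z,y*k*z,z],-1)-t)@R
E
python3 - <<'E'
from h import *
from scipy import ndimage
w=pickle.load(open("w1.pkl","rb")); C=wcloud(w)
m=(w["z_map"]>0)&(abs(C[...,2]-.169)<.003); lab,k=ndimage.label(m)
q=C[lab==lab[207,278]]; print("cap",len(q),(q.min(0)+q.max(0))/2,q.mean(0),np.ptp(q,axis=0))
for nm,a,b in(("tab",.262,.3),("arm",.24,.255)):
    m=(w["z_map"]>0)&(C[...,2]>a)&(C[...,2]<b)&(C[...,0]>.55)&(C[...,1]>.03)&(C[...,1]<.12); q=C[m]
    print(nm,len(q),q.min(0),q.max(0),np.median(q,0))
E
```

```text
cap 949 [0.58870294 0.23776582 0.16875841] [0.58938936 0.23743319 0.16879778] [0.0292729  0.02925293 0.00550464]
tab 843 [0.61668974 0.07472238 0.26205612] [0.63089521 0.08686929 0.28822746] [0.62465456 0.08419004 0.27836288]
arm 2055 [0.58253931 0.03000081 0.24000245] [0.69599521 0.08662306 0.25490164] [0.64818985 0.07650524 0.24936192]
```

```bash
python3 -m crank '[[[0,0.4,-0.2,3,0],[0,0.4,-0.2,6,0],[0,0.4,-0.2,7.5,0],[0,0.4,-0.2,7.7,0]]]'; python3 -m crank '[[[0,0,0,0.2,0],[0,0,0,0.4,0],[0,0,0,0.6,0],[0,0,0,0.8,0],[0,0,0,0.8,0]]]'
```

```text
clock: 3.78
tool_pos: [0.5895, 0.2376, 0.1769]
orientation: [0.0, 0.996, -0.085, 0.0]
ft_force: [0.3, -0.2, 0.8]
grip_width: 0.0003
gripper_force: 0.0
clock: 4.4
tool_pos: [0.5893, 0.2378, 0.1687]
orientation: [-0.0, 0.996, -0.085, 0.0]
ft_force: [-0.3, 0.3, 2.7]
grip_width: 0.0003
gripper_force: 1.2
```

Contact is confirmed, with the tip at z 0.1687. Now the full push of just over 6 mm.

```bash
python3 -m crank '[[[0,0,0,0.2,0],[0,0,0,0.4,0],[0,0,0,0.6,0],[0,0,0,0.65,0],[0,0,0,0.65,0]]]';python3 -m crank '[[[0,0,0,0.1,0],[0,0,0,0.1,0],[0,0,0,0.1,0]]]'
```

```text
clock: 5.03
tool_pos: [0.5893, 0.2378, 0.1632]
orientation: [-0.0, 0.996, -0.085, 0.001]
ft_force: [-3.2, -1.1, 13.2]
grip_width: 0.0004
gripper_force: 6.4
clock: 5.4
tool_pos: [0.5894, 0.2379, 0.1631]
orientation: [-0.0, 0.996, -0.085, 0.001]
ft_force: [-5.7, -2.8, 19.7]
grip_width: 0.0003
gripper_force: 10.0
```

```bash
python3 -m crank '[[[0,0,0,-1,0],[0,0,0,-4,0],[0,0,0,-10,0],[0.4,0,0,-16,0],[0.4,0,0,-17,0]]]'; python3 -m crank '[[[0.45,2,5,0,0],[0.45,4,10,0,0],[0.45,6.1,14.9,0,0],[0.45,6.1,14.9,0,0]]]'
python3 - <<'E'
from station import *
import cv2,pickle
from h import *
s=read_state(); print(s["tool_pos"],s["grip_width"])
w=snapshot("wrist"); pickle.dump(w,open("w2.pkl","wb")); cv2.imwrite("pics/w2.png",w["frame"])
t=snapshot("scene"); print("cap z", [P(t,u,v).round(4) for u,v in((300,274),(301,272))])
C=wcloud(w); m=(w["z_map"]>0)&(C[...,2]>.27)&(C[...,2]<.295)&(C[...,0]>.6)&(C[...,0]<.65)&(C[...,1]>.06)&(C[...,1]<.1); q=C[m]
print(len(q),q.min(0),q.max(0))
E
```

```text
clock: 6.02
tool_pos: [0.5899, 0.2381, 0.3351]
orientation: [-0.001, 0.996, -0.085, 0.003]
ft_force: [-0.8, -0.3, -0.4]
grip_width: 0.0153
gripper_force: 0.0
clock: 6.52
tool_pos: [0.6243, 0.0774, 0.3295]
orientation: [0.0, 0.996, -0.087, -0.001]
ft_force: [0.0, 0.4, 0.3]
grip_width: 0.0426
gripper_force: 0.0
[0.62432254 0.07737669 0.32946439] 0.04264729486843787
cap z [array([0.5905, 0.2411, 0.1702]), array([0.5837, 0.235 , 0.1681])]
302 [0.61766907 0.07437525 0.27020662] [0.63093043 0.08494018 0.28787768]
```

View pics/w2.png

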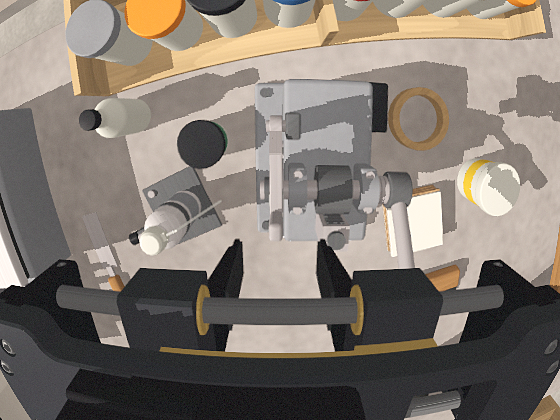

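The cap is back up at z≈0.169. The fingers at (238,250) and (320,250) straddle the tab at (275,230), and the press is aligned with the tool. I'll descend and grip the tab.

```bash
python3 -m crank '[[[0.45,0,-0.2,4,0],[0.45,0,-0.2,7.8,0],[0.45,0,-0.2,7.8,0],[0,0,-0.2,7.8,0],[0,0,-0.2,7.8,0]]]' 15; python3 -m crank '[[[0,0,0,0,0],[0,0,0,0,0],[0,0,0,0,0]]]'
```

```text
clock: 7.25
tool_pos: [0.6248, 0.0829, 0.2547]
orientation: [-0.0, 0.996, -0.085, 0.001]
ft_force: [0.1, -1.6, 0.5]
grip_width: 0.0281
gripper_force: 0.0
clock: 7.62
tool_pos: [0.624, 0.0808, 0.2537]
orientation: [0.002, 0.996, -0.086, -0.0]
ft_force: [-4.1, -10.0, 2.8]
grip_width: 0.0094
gripper_force: 15.0
```

```bash
python3 -m crank '[[[0,0.6,0.1,-0.9,0],[0,1.35,0.1,-1.7,0],[0,2.2,0.1,-2.4,0],[0,3.1,0.1,-3.0,0],[0,3.1,0.1,-3.0,0]]]'
```

```text
clock: 8.25
tool_pos: [0.6551, 0.0752, 0.2835]
orientation: [0.001, 0.996, -0.086, 0.0]
ft_force: [-0.7, -5.9, 0.7]
grip_width: 0.0096
gripper_force: 15.0
```

```bash
python3 -m crank '[[[0,1,0,-0.45,0],[0,2.05,0,-0.8,0],[0,3.1,0.05,-1.0,0],[0,4.2,0.05,-1.05,0],[0,5.2,0.05,-1.0,0]]]';python3 -m crank '[[[0,0,0,0,0],[0.3,0,0,0,0],[0.45,0,0,0,0]]]';python3 -m crank '[[[0.45,0,0,-4,0],[0.45,0,0,-9,0],[0.45,0,0,-13,0],[0.45,-4,3,-13,0]]]'
python3 - <<'E'
from station import *
import cv2
s=read_state(); print(s["tool_pos"])
w=snapshot("scene"); cv2.imwrite("pics/s3.png",cv2.resize(w["frame"][140:340,180:340],None,fx=3,fy=3,interpolation=cv2.INTER_CUBIC))
E
```

```text
clock: 8.88
tool_pos: [0.7062, 0.0663, 0.2938]
orientation: [0.0, 0.996, -0.085, 0.0]
ft_force: [-3.1, -4.0, 0.8]
grip_width: 0.0104
gripper_force: 15.0
clock: 9.25
tool_pos: [0.7056, 0.0675, 0.293]
orientation: [-0.0, 0.996, -0.085, -0.0]
ft_force: [-0.2, -0.2, 0.4]
grip_width: 0.0249
gripper_force: 0.0
clock: 9.75
tool_pos: [0.6631, 0.0452, 0.4253]
orientation: [-0.0, 0.996, -0.084, 0.003]
ft_force: [-0.7, 0.1, 0.1]
grip_width: 0.0431
gripper_force: 0.0
[0.66306643 0.04517022 0.42532841]
```

View pics/s3.png

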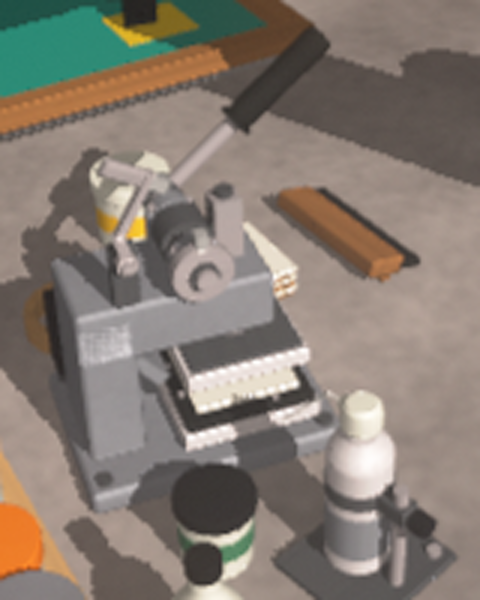

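The catch arm now stands up from (122,262) to (150,190), with the tab swung back clear of the disc. The cap is up. Next I'll go over the lever grip.

```bash
python3 -m crank '[[[0.8,-4.5,3,0,0],[0.8,-9,6,0,0],[0.8,-13.7,8.5,0,0],[0.8,-13.7,8.5,0,0],[0.8,-13.7,8.5,0,0]]]'
python3 - <<'E'
from station import *
import cv2,pickle
from h import *
s=read_state(); print(s["tool_pos"],s["grip_width"])
w=snapshot("wrist"); pickle.dump(w,open("w3.pkl","wb")); cv2.imwrite("pics/w3.png",w["frame"])
C=wcloud(w)
for a in np.arange(.25,.36,.01):
    m=(w["z_map"]>0)&(abs(C[...,2]-a)<.004)&(C[...,0]>.44)&(C[...,0]<.6)&(C[...,1]>-.07)&(C[...,1]<.03); q=C[m]
    if len(q): print(a.round(3),len(q),q.min(0).round(4),q.max(0).round(4),((q.min(0)+q.max(0))/2).round(4))
E
```

```text
clock: 10.42
tool_pos: [0.5121, -0.016, 0.4234]
orientation: [-0.0, 0.996, -0.085, 0.0]
ft_force: [0.1, 1.0, 0.2]
grip_width: 0.0757
gripper_force: 0.0
[ 0.51208914 -0.01600533  0.42340106] 0.07571383628345821
0.25 132 [ 0.5631 -0.0359  0.2461] [ 0.5807 -0.021   0.2539] [ 0.5719 -0.0284  0.25  ]
0.26 136 [ 0.5369 -0.0386  0.2561] [ 0.5679 -0.0083  0.2638] [ 0.5524 -0.0235  0.2599]
0.27 131 [ 0.5393 -0.0405  0.266 ] [ 0.5572 -0.0087  0.2739] [ 0.5482 -0.0246  0.27  ]
0.28 321 [ 0.5281 -0.0355  0.276 ] [ 0.5579 -0.009   0.284 ] [ 0.543  -0.0223  0.28  ]
0.29 303 [ 0.5157 -0.033   0.286 ] [ 0.5408 -0.0074  0.294 ] [ 0.5282 -0.0202  0.29  ]
0.3 325 [ 0.5011 -0.0307  0.2961] [ 0.5291 -0.0056  0.304 ] [ 0.5151 -0.0181  0.3   ]
0.31 327 [ 0.4901 -0.029   0.3061] [ 0.5173 -0.0028  0.314 ] [ 0.5037 -0.0159  0.31  ]
0.32 352 [ 0.464  -0.0274  0.316 ] [ 5.056e-01 -1.000e-04  3.240e-01] [ 0.4848 -0.0138  0.32  ]
0.33 452 [ 0.464  -0.0254  0.326 ] [4.941e-01 4.000e-04 3.340e-01] [ 0.479  -0.0125  0.33  ]
0.34 154 [ 0.472  -0.022   0.3361] [ 0.4833 -0.0029  0.3404] [ 0.4777 -0.0124  0.3382]
```

View pics/w3.png

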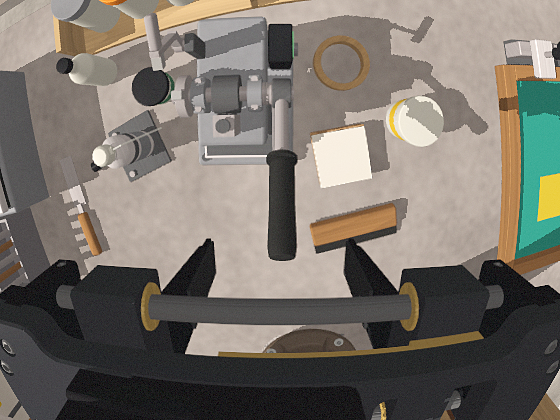

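The wrist view shows the grip centred between the fingers, from (282,155) to (282,255), with fingertips at (210,245) and (350,245). Its measured mid is at (0.512,-0.018,0.298). I'll descend and grip it.

```bash
python3 -m crank '[[[0.8,0,0.15,5,0],[0.8,0,0.15,10,0],[0.8,0,0.15,14.2,0],[0.8,0,0.15,14.2,0],[0.5,0,0.15,14.2,0]]]' 50; python3 -m crank '[[[0,0,0,0,0],[0,0,0,0,0],[0,0,0,0,0],[0,0,0,0,0],[0,0,0,0,0]]]'
```

```text
clock: 11.1
tool_pos: [0.5127, -0.0176, 0.2823]
orientation: [0.0, 0.996, -0.085, 0.001]
ft_force: [-0.4, -0.4, 1.6]
grip_width: 0.0705
gripper_force: 0.0
clock: 11.72
tool_pos: [0.5116, -0.018, 0.2812]
orientation: [0.0, 0.996, -0.085, 0.0]
ft_force: [-0.6, -0.6, 1.4]
grip_width: 0.0243
gripper_force: 50.0
```

```bash
python3 -m crank '[[[0,-0.8,0,1.1,0],[0,-1.5,0,2.15,0],[0,-2.1,0,3.25,0],[0,-2.6,0,4.45,0],[0,-2.6,0,4.45,0]]]'
```

```text
clock: 12.35
tool_pos: [0.4867, -0.0137, 0.2372]
orientation: [0.0, 0.996, -0.085, 0.001]
ft_force: [0.2, -2.9, 9.3]
grip_width: 0.024
gripper_force: 50.0
```

```bash
python3 -m crank '[[[0,-0.4,0,1.2,0],[0,-0.65,0,2.45,0],[0,-0.8,0,3.7,0],[0,-0.9,0,5.0,0],[0,-0.8,0,6.25,0]]]';python3 -m crank '[[[0,0.15,0,1.25,0],[0,0.45,0,2.5,0],[0,0.8,0,3.7,0],[0,0.8,0,3.7,0]]]'
```

```text
clock: 12.98
tool_pos: [0.4797, -0.0125, 0.1752]
orientation: [0.0, 0.996, -0.085, 0.003]
ft_force: [1.4, -2.7, 14.1]
grip_width: 0.0238
gripper_force: 50.0
clock: 13.48
tool_pos: [0.4887, -0.014, 0.1384]
orientation: [0.0, 0.996, -0.085, 0.003]
ft_force: [2.2, -3.0, 18.1]
grip_width: 0.024
gripper_force: 50.1
```

```bash
python3 -m crank '[[[0,0.3,0,0.7,0],[0,0.6,0,1.4,0],[0,0.9,0,2.1,0],[0,0.9,0,2.1,0],[0,0.9,0,2.1,0]]]'
python3 - <<'E'
from station import *
import cv2,pickle
from h import *
s=read_state(); print(s["tool_pos"],s["ft_force"])
w=snapshot("scene")
cv2.imwrite("pics/s4.png",cv2.resize(w["frame"][150:350,180:340],None,fx=3,fy=3,interpolation=cv2.INTER_CUBIC))
# shaft of lever by hinge estimate: grip centre angle
z=s["tool_pos"][2]+pinch_z; print("theta",np.radians(40.3)-np.arcsin((z-.205)/.146), "blank side", [P(w,u,v).round(3) for u,v in((258,266),(262,270))])
E
```

```text
clock: 14.1
tool_pos: [0.4982, -0.0157, 0.1188]
orientation: [0.001, 0.996, -0.085, 0.005]
ft_force: [1.4, -2.3, 28.3]
grip_width: 0.0241
gripper_force: 50.1
[ 0.49816534 -0.01567366  0.1188264 ] [ 1.36439028 -2.2657017  28.30356249]
theta 1.183011299029439 blank side [array([0.607, 0.075, 0.074]), array([0.601, 0.085, 0.065])]
```

View pics/s4.png

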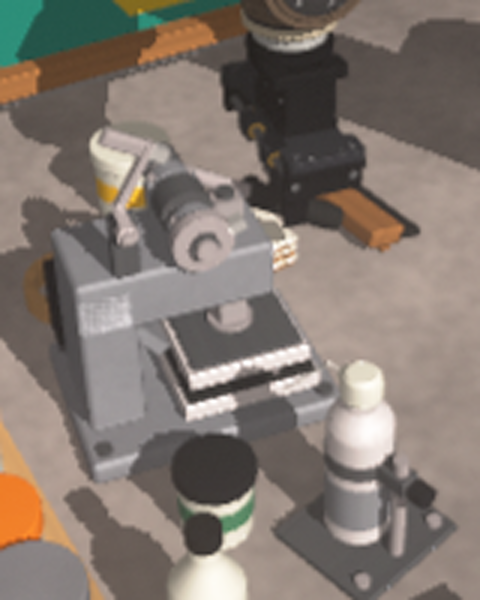

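The plate is down on the blank, with the catch still back and the cap up. I'll check the angle independently from how far the platen dropped.

Run:
```python
from station import *
from h import *
w=snapshot("scene")
a,b=[],[]
# platen top: before crop(240,348)@y0 140, now crop (225,348)@y0 150
f=lambda s,u,v,y0:P(s,180+u/3,y0+v/3)
for du in range(-15,60,6):
    A=f(d["scene"],215+du,352-du//4,140); B=f(w,215+du,352-du//4,150); a.append(A[2]); b.append(B[2])
print(np.round(a,4),np.round(b,4)); print("drop",np.median(a)-np.median(b), "theta",(np.median(a)-np.median(b))/.025)
print(read_state()["tool_pos"])
```

```text
[0.1055 0.1015 0.104  0.1045 0.1029 0.1049 0.1048 0.1044 0.1044 0.1042
 0.1048 0.1038 0.1057] [0.0756 0.0736 0.0736 0.0728 0.0747 0.0736 0.0746 0.0728 0.0754 0.0725
 0.0744 0.0716 0.0724]
drop 0.030741144442935228 theta 1.229645777717409
[ 0.49810915 -0.01563962  0.1188907 ]
```

```bash
python3 -m crank '[[[0,0,0,0,0],[0,0,0,0,0],[0,0,0,0,0],[0,0,0,0,0]]]' && python3 -c "
from station import *
print(job_done())"
```

```text
clock: 14.7
tool_pos: [0.4981, -0.0156, 0.1189]
orientation: [0.001, 0.996, -0.085, 0.005]
ft_force: [1.6, -2.3, 29.5]
grip_width: 0.0241
gripper_force: 50.1
the job is handed in; nothing more can be done
None
```

The job is handed in at 14.7 s: the nozzle cap was pushed fully down and sprang back, the catch is flipped back clear of the disc, and the arm is still holding the lever down at about 1.2 rad (1.18 from the grip's travel, 1.23 from the plate's drop), pressing the plate on the blank.

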